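# Nest the workshop tins and put the lid on

## Task

Put the empty fastener tins away dust-tight: nest the tin standing on the bare bench fully into its twin on the round rubber mat, then cover that stack with the lid that fits (the larger of the two on the sloping rests) so it sits down level on the rim. Set things down, do not drop them; keep the bottom tin upright near the middle of the mat, and leave the small lid, spray can, paint tin and carton undisturbed.

Things in the scene. Friction and masses are not known exactly. Their poses are not given: they have to be found in the camera images.
- cup_a: steel tin on the rubber mat, bottom of the stack. Open top, 100 mm tall, wall 3 mm. Tapered body, dia 38 mm at the foot to 54 at 62 mm height; above, a straight collar, outside dia 66 mm, inside 60, from 62 to 100 mm, its underside a flat shoulder. Origin: centre of underside, z up. Nested, the upper tin's shoulder rests on the lower rim: 38 mm higher, its collar free to grip
- cup_b: identical steel tin (same sizes and origin as cup_a), standing on the bare bench; the one to move
- lid: the lid that fits, leaning at 35 degrees on stand_a: aluminium cap, outside dia 82 mm; skirt 8 mm deep (inside dia 73) under a 4 mm disc; on top a black bar grip 50 mm long (lid's x), 14 wide (y), from 12 to 42 mm above the origin. Origin: centre of the skirt's lower edge, z out through the grip. Seated, the disc lies on the rim, its origin 92 mm above the tin's
- lid_small: bystander: the same kind of lid but outside dia 62 mm (too small for the tins), same grip and origin, leaning on stand_b
- stand_a: fixed grey sheet-metal rest under the larger lid: plate 104 x 90 mm sloping 35 degrees, rising towards its own +x, from 25 to 85 mm high, with two pins 9 mm high below the lid. Origin: centre of the foot on the bench; the lid's origin lies 55 mm above it
- stand_b: fixed rest like stand_a, under the small lid
- mat: fixed round black rubber mat, dia 120 mm, 4 mm thick; origin: centre of the underside, on the bench
- spray_can: bystander: white and grey spray can standing beside cup_a, dia 58 mm, 150 mm tall; origin: centre of the underside
- paint_tin: bystander: small closed yellow paint tin standing beside cup_b, dia 62 mm, 103 mm tall; origin: centre of the underside
- carton: bystander: cardboard carton standing between the tins, 60 x 85 x 120 mm (x, y, height); origin: centre of the underside

How it is judged:
On the way:
1. the bench tin is nested in the tin on the mat, upright, let go, the lid not yet on (horizontal distance between cup_b and cup_a below 0.005 m and z of cup_b in the frame of cup_a between 0.034 and 0.042 m and angle between each of cup_a, cup_b's own z axis and vertical below 0.06 rad and distance between lid and cup_b above 0.12 m and contact force between the fingers and cup_b below 0.05 N), for 0.2 s.
At the end, for the whole second after the job is handed in: cup_b nested in cup_a (axes within 5 mm, 38 mm higher within 4 mm, both upright within 3.4 degrees); the larger lid on cup_b's rim (centred within 6.5 mm, its origin 88 to 95.5 mm above cup_b's, level within 3.4 degrees); cup_a within 30 mm of the mat's centre; all at rest (horizontal distance between cup_b and cup_a below 0.005 m and z of cup_b in the frame of cup_a between 0.034 and 0.042 m and angle between each of cup_a, cup_b, lid's own z axis and vertical below 0.06 rad and horizontal distance between lid and cup_b below 0.0065 m and z of lid in the frame of cup_b between 0.088 and 0.0955 m and horizontal distance between cup_a and mat below 0.03 m and linear speed of each of cup_a, cup_b, lid below 0.02 m/s); the robot touches nothing.
It fails at once if the small lid, spray can, paint tin or carton is shifted more than 30 mm (distance of any of lid_small, spray_can, paint_tin, carton from where it was at the start of the episode above 0.03 m).
It fails at once if the spray can, paint tin or carton is tipped over 20 degrees (angle between any of spray_can, paint_tin, carton's own z axis and vertical above 0.35 rad).
It fails at once if the lid or the moved tin falls freely (faster than 0.6 m/s, out of the fingers) ((linear speed of lid above 0.6 m/s and contact force between the fingers and lid below 0.05 N) or (linear speed of cup_b above 0.6 m/s and contact force between the fingers and cup_b below 0.05 N)).
It fails at once if the bottom tin is tipped over 25 degrees (angle between cup_a's own z axis and vertical above 0.44 rad).
It also fails if it takes over 58 s, if anything falls off the work surface, if the arm or the gripper's body presses on something with over 40 N, if the wrist force passes 120 N, or if a joint passes its speed limit or range.

## Robot

A 6-joint arm with a two-finger parallel gripper is mounted at the origin on the work surface. World frame = base frame: x ahead of the robot, y to its left, z up, the work surface at z = 0. Lengths are in m, angles in rad, forces in N, time in s.
With the tool pointing down it reaches from about 0.375 to 0.9 m from the base axis. Payload 3.1 kg.
Tool frame: the origin (TCP) lies at the very end of the fingers, on their centre line; the grasp point (between the pads) lies grasp_offset behind it (grasp_offset is the distance from the TCP to the grasp point, in m); y points along the fingers, z is the direction in which the jaws open and shut, and the axes are right-handed (so a half turn about y gives the same grasp; the last joint's range is limited). The gripper opens to 85 mm and grips with 20 to 120 N. Pads are 22 mm wide; open, the fingers measure 114 mm over their backs; the gripper's body (76 mm by 85 mm) begins 54 mm behind the grasp point. The pads swing forward as they close: fully open they stand 13 mm farther back than shut.
Start: joints at [-1.46, 0.527, 1.433, -0, 1.181, -0.178], TCP at [0.178, -0.599, 0.203] pointing down, gripper open.
Joint ranges: [-3.08, 3.08], [-0.75, 2.2], [0.22, 2.44], [-1.43, 4.57], [0, 2.65], [-2.85, 2.85]. Speed limits (rad/s): [2.79, 2.79, 3.14, 3.14, 3.14, 3.14].

## Interface

Orientations are given as a rotation vector (axis times angle).
In Python, from station import read_state, get_image, job_done, grasp_offset gives the robot as it stands. The module is installed in compiled form; this text tells all that it offers.
- The arm moves only by the shell command python3 -m inch 'ROWS' [FORCE]. ROWS is text: rows parted by semicolons, each of 7 numbers parted by spaces: the shift along the world's x, y, z in m, then the turn, a rotation vector about the world's x, y, z in rad, then the gripper command: -1 is shut, 1 is fully open, values between are in proportion. In form: tx ty tz ax ay az jaw; .... A call has exactly 5 rows; each row is the pose to reach, as a shift and turn from the pose commanded when the call began; what a row does not reach only later rows make up. A row lasts 1/8 s, in which the tool goes at most 62.5 mm and 10.7 degrees, less where a joint would pass 70% of its speed; a pose out of reach is approached as far as the arm can. A call with a gripper value outside its range is refused whole. The fingers move at their own pace and stop on an object; FORCE is the grip in N (left out, the last holds). Time passes only in rows, so rows that repeat a pose let the fingers close, or fill a call up. It gives the time, the measured TCP pose, the force and the opening at its end, in the units of the state.
- read_state(): the state, without advancing time (a new reading comes with each control period).
- get_image(name): name is "scene" or "top"; returns a dict with "color" (384x512x3 uint8, blue, green, red), "camera_matrix" (3x3 intrinsics, pixels), "k1" (the pictures are not rectified: a ray, as slopes to the right and down, at radius r is drawn at 1 + k1 r^2 times it, then the intrinsics apply), "R" (3x3) and "t" (3): a world point X has camera coordinates R X + t. Camera axes: x right, y down, z forward; pixel columns grow to the right and rows downward; lengths in m; the calibration is good to about 2 mm. A picture is of the moment at which its call begins. There is no depth.
- job_done(): hands the job in, once; it reports no verdict.
The state is a dict: "time_s": time; "joint_pos": joint angles; "dq": joint speeds; "joint_torque": joint torques, N m; "tcp_pos": TCP position; "eef_rot": TCP orientation; "wrist_force": force on the tool from outside, world axes, zero at the start; "ft_torque": the same for the moment, N m; "width": finger opening in m.
Only numpy, scipy, OpenCV 4.12 (cv2) and the standard library are available. Lean on these libraries where they do the work, as an engineer would, in place of code of your own. Each camera call takes 0.05 s, during which the arm holds its last target. There are 200 camera calls.

## Working session

There is one attempt and no reset: what is moved stays moved. The work goes in short steps, Python scripts to look and compute and a shell command to move; the robot and the scene stay as the last step left them, time stands still between calls to the robot, and variables do not carry over. Pictures are saved under pics/ and viewed, about 8 in all and at most 12, crops included, and the job is handed in when it is done.

```bash
mkdir -p pics; cat > h.py <<'E'
import numpy as np, cv2
from station import read_state,get_image,grasp_offset
def snap(name,fn,crop=None,s=1):
    im=get_image(name); c=im["color"]
    if crop: x0,y0,x1,y1=crop; c=c[y0:y1,x0:x1]
    cv2.imwrite("pics/"+fn,cv2.resize(c,None,fx=s,fy=s,interpolation=cv2.INTER_CUBIC)); return im
def ray(im,u,v):
    K=im["camera_matrix"]; a=np.array([(u-K[0,2])/K[0,0],(v-K[1,2])/K[1,1]]); p=a.copy()
    for _ in range(30): p=a/(1+im["k1"]*(p@p))
    R=np.array(im["R"]); o=-R.T@np.array(im["t"]); d=R.T@np.r_[p,1]; return o,d/np.linalg.norm(d)
def onz(im,u,v,z):
    o,d=ray(im,u,v); return o+d*(z-o[2])/d[2]
def proj(im,X):
    c=np.array(im["R"])@np.array(X)+np.array(im["t"]); p=c[:2]/c[2]; p=p*(1+im["k1"]*(p@p)); K=im["camera_matrix"]
    return p*[K[0,0],K[1,1]]+[K[0,2],K[1,2]]
def tri(*rs):
    A=0;b=0
    for o,d in rs:
        P=np.eye(3)-np.outer(d,d); A=A+P;b=b+P@o
    return np.linalg.solve(A,b)
E
python3 - <<'E'
from h import *
import pickle
np.set_printoptions(precision=4,suppress=True)
a=snap("top","top0.png",s=1.5);b=snap("scene","scene0.png",s=1.5)
pickle.dump((a,b),open("im0.pkl","wb"))
for i in (a,b): print(i["camera_matrix"],i["k1"],-np.array(i["R"]).T@i["t"],i["R"])
print(read_state(),grasp_offset)
E
```

```text
[[415.6679   0.     255.414 ]
 [  0.     415.6679 190.1667]
 [  0.       0.       1.    ]] -0.1197499597295704 [ 0.3362 -0.0158  1.41  ] [[-0.0278 -0.9994  0.0186]
 [-0.9952  0.026  -0.0941]
 [ 0.0936 -0.0211 -0.9954]]
[[350.5786   0.     253.1325]
 [  0.     350.5786 187.7325]
 [  0.       0.       1.    ]] -0.07872618430162313 [ 1.1869 -0.4757  0.7004] [[ 0.5136  0.8578  0.0181]
 [ 0.5383 -0.3057 -0.7854]
 [-0.6682  0.4131 -0.6188]]
{'time_s': 0.1, 'joint_pos': array([-1.4605,  0.5284,  1.4337,  0.    ,  1.1814, -0.1785]), 'dq': array([ 0.0012, -0.0028, -0.0018,  0.0021,  0.0003,  0.0005]), 'joint_torque': array([ -0.0003, -44.3303, -17.8587,  -0.0002,   0.0039,  -0.    ]), 'tcp_pos': array([ 0.178 , -0.5984,  0.2024]), 'eef_rot': array([-0.3004,  2.0684, -2.0643]), 'wrist_force': array([-0.2324, -0.0219, -0.3903]), 'ft_torque': array([ 0.0097,  0.0179, -0.0503]), 'width': 0.08519729573077464} 0.0187
```

View pics/top0.png

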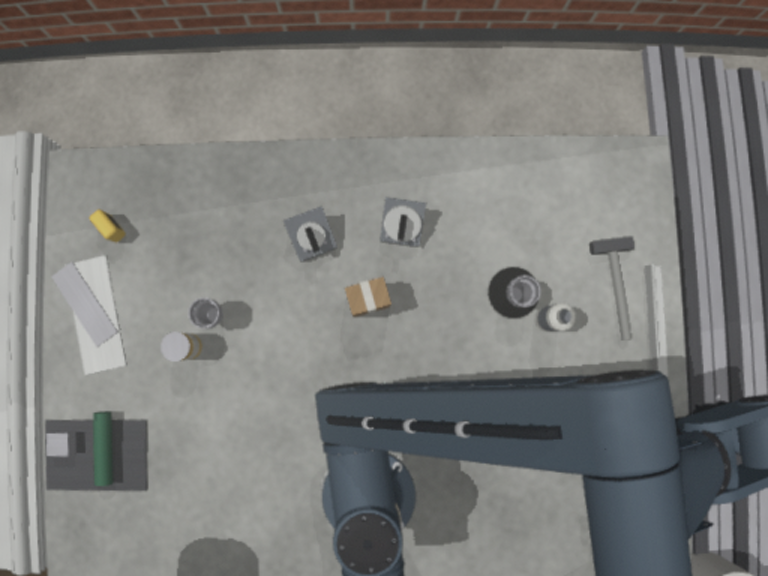

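View pics/scene0.png

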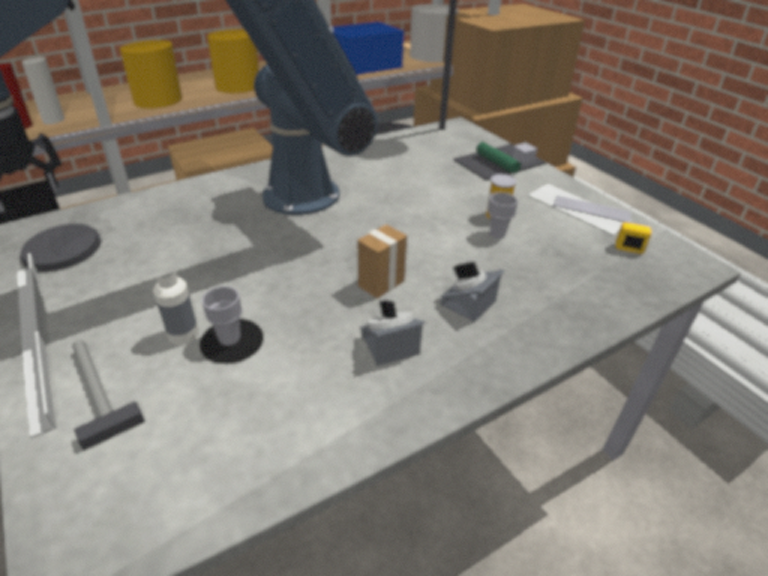

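The top view shows cup_b near (205,313), the paint tin (178,347), cup_a on the mat (522,292), the spray can (560,317), the carton (368,297), the large lid (403,223) and the small lid (310,235), all in 1.5x pixels. Next I'll take enlarged crops.

```bash
cat > t.py <<'E'
from h import *
import pickle
def tile(c,box,s):
    x0,y0,x1,y1=box; q=cv2.resize(c[y0:y1,x0:x1],None,fx=s,fy=s,interpolation=cv2.INTER_CUBIC)
    for x in range(x0,x1):
        if x%10==0:
            cv2.line(q,(int((x-x0+.5)*s),0),(int((x-x0+.5)*s),6),(0,0,255),1)
            cv2.putText(q,str(x),(int((x-x0+.5)*s)-8,16),0,.33,(0,0,255),1)
    for y in range(y0,y1):
        if y%10==0:
            cv2.line(q,(0,int((y-y0+.5)*s)),(6,int((y-y0+.5)*s)),(0,0,255),1)
            cv2.putText(q,str(y),(8,int((y-y0+.5)*s)+4),0,.33,(0,0,255),1)
    return q
E
python3 - <<'E'
from t import *
a,b=pickle.load(open("im0.pkl","rb")); A,B=a["color"],b["color"]
r1=np.hstack([tile(A,(105,190,175,245),5),tile(A,(315,175,395,230),5)])
r2=np.hstack([tile(A,(185,125,295,180),5),np.zeros((275,200,3),np.uint8)])
cv2.imwrite("pics/topc.png",np.vstack([r1,r2]))
r1=np.hstack([tile(B,(95,170,180,245),4.5),tile(B,(310,110,355,185),4.5)])
r1=np.hstack([r1,np.zeros((r1.shape[0],760-r1.shape[1],3),np.uint8)])
r2=tile(B,(235,165,340,245),3.2)
r2=np.hstack([r2,np.zeros((r2.shape[0],760-r2.shape[1],3),np.uint8)])
cv2.imwrite("pics/scenec.png",np.vstack([r1,r2]))
E
```

```text
(no output)
```

View pics/topc.png

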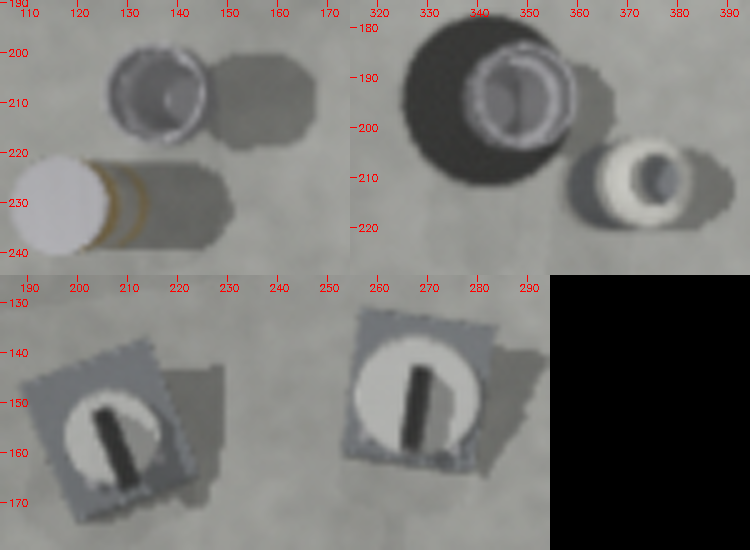

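View pics/scenec.png

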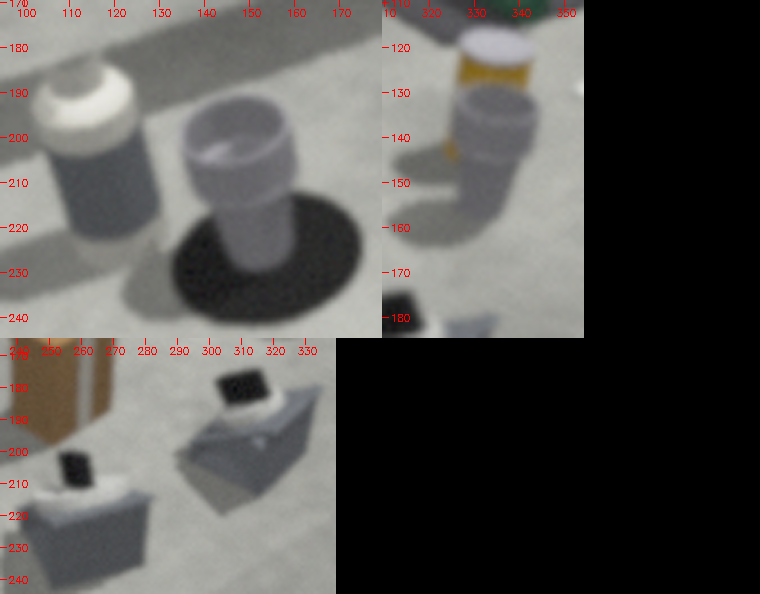

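The crops give cup_b's rim centre at raw top (135.9,208.5) and scene (334.8,132.6). Cup_a's rim is at top (349.5,193.9) and scene (146.7,198.6), and the mat is at top (342.5,194.5). The large lid's bar runs from about (269,143) to (267,160), and its low side (the pins) faces the robot.

```bash
python3 - <<'E'
from t import *
np.set_printoptions(precision=4,suppress=True)
a,b=pickle.load(open("im0.pkl","rb"))
for n,t,s,z in [("cup_b",(135.9,208.5),(334.8,132.6),.1),("cup_a",(349.5,193.9),(146.7,198.6),.104)]:
    print(n,onz(a,*t,z),onz(b,*s,z),tri(ray(a,*t),ray(b,*s)))
print("mat",onz(a,342.5,194.5,.004))
print("paint",onz(a,105+58/5-.5,190+206/5-.5,.103),"spray",onz(a,315+(648-350)/5-.5,175+182/5-.5,.13),"carton",onz(a,245,198,.12))
# stand_a plate corners (top tile): high edge z~.085, low ~.025
T=lambda x,y:(185+x/5-.5,125+(y-275)/5-.5)
hi=[onz(a,*T(*p),.085) for p in((361,307),(497,325))]; lo=[onz(a,*T(*p),.025) for p in((343,458),(477,473))]
print("stand",hi,lo,np.mean(hi+lo,axis=0)); d=np.mean(hi,0)-np.mean(lo,0); print("yaw",np.arctan2(d[1],d[0]), [np.arctan2(*(h-l)[1::-1]) for h,l in zip(hi,lo)],np.arctan2(-(hi[1]-hi[0])[0]*-1,-(hi[1]-hi[0])[1]),np.linalg.norm(d),[np.linalg.norm(p[0]-p[1]) for p in(hi,lo)])
n=np.array([-np.sin(.611),0,np.cos(.611)])
# bar top center: approx z = .055+.042*cos35
print("bar",onz(a,*T(415,407),.055+.042*.819))
print("barscene",onz(b,235+76/3.2-.5,165+(455-338)/3.2-.5,.055+.042*.819), "disc", onz(a,*T(417,397),.065))
from scipy.spatial.transform import Rotation as R
print(R.from_rotvec(read_state()["eef_rot"]).as_matrix())
E
```

```text
cup_b [0.4109 0.3367 0.1   ] [0.4116 0.3358 0.1   ] [0.4109 0.3368 0.0994]
cup_a [ 0.4393 -0.3429  0.104 ] [ 0.4437 -0.3459  0.104 ] [ 0.4393 -0.3445  0.1002]
mat [ 0.4457 -0.3435  0.004 ]
paint [0.3421 0.3999 0.103 ] spray [ 0.3818 -0.4122  0.13  ] carton [ 0.4339 -0.01    0.12  ]
stand [array([ 0.6544, -0.0534,  0.085 ]), array([ 0.6404, -0.1417,  0.085 ])] [array([ 0.565 , -0.0401,  0.025 ]), array([ 0.5526, -0.1302,  0.025 ])] [ 0.6031 -0.0913  0.055 ]
yaw -0.1394092398284862 [np.float64(-0.1485501606300308), np.float64(-0.1300872527897216)] -0.15677619305949042 0.10769124884303284 [np.float64(0.08933836932005854), np.float64(0.09097611566395175)]
bar [ 0.5866 -0.0863  0.0894]
barscene [ 0.5835 -0.0855  0.0894] disc [ 0.5978 -0.0891  0.065 ]
[[-0.9586 -0.0002  0.2848]
 [-0.2848  0.002  -0.9586]
 [-0.0004 -1.     -0.002 ]]
```

```bash
python3 -m inch '.04 .046 .02 0 0 .14 1;.08 .092 .04 0 0 .28 1;.12 .138 .06 0 0 .42 1;.16 .184 .08 0 0 .56 1;.202 .229 .097 0 0 .7 1'
python3 -m inch '.024 .054 0 0 0 .14 1;.048 .108 0 0 0 .28 1;.072 .162 0 0 0 .42 1;.096 .216 0 0 0 .56 1;.12 .27 0 0 0 .7 1'
python3 -m inch '-.004 .058 0 0 0 .14 1;-.008 .116 0 0 0 .28 1;-.012 .174 0 0 0 .42 1;-.016 .232 0 0 0 .56 1;-.02 .29 -.02 0 0 .71 1'
```

```text
time_s: 0.72
tcp_pos: [0.3757, -0.374, 0.2986]
eef_rot: [-0.878, 1.621, -1.621]
wrist_force: [0.8, -0.3, -0.6]
width: 0.0855
time_s: 1.35
tcp_pos: [0.4951, -0.1038, 0.2979]
eef_rot: [-1.265, 1.119, -1.118]
wrist_force: [0.5, -0.4, -0.4]
width: 0.0852
time_s: 1.98
tcp_pos: [0.4756, 0.1863, 0.2791]
eef_rot: [-1.491, 0.574, -0.58]
wrist_force: [0.7, -0.6, -0.5]
width: 0.0852
```

```bash
python3 -m inch '-.02 .045 -.02 0 0 0 1;-.04 .09 -.04 0 0 0 1;-.06 .13 -.07 0 0 0 1;-.069 .1455 -.1 0 0 0 1;-.069 .1455 -.11 0 0 0 1'
python3 -m inch '0 0 -.03 0 0 0 1;0 0 -.06 0 0 0 1;0 0 -.09 0 0 0 1;0 0 -.11 0 0 0 1;0 0 -.11 0 0 0 1'
python3 - <<'E'
from t import *
a=get_image("top")["color"];b=get_image("scene")["color"]
cv2.imwrite("pics/pre.png",np.vstack([tile(a,(95,170,195,240),4),np.hstack([tile(b,(290,80,370,180),3),np.zeros((300,160,3),np.uint8)])]))
E
```

```text
time_s: 2.6
tcp_pos: [0.4036, 0.33, 0.1662]
eef_rot: [-1.496, 0.581, -0.577]
wrist_force: [-0.1, -0.8, 0.1]
width: 0.0853
time_s: 3.22
tcp_pos: [0.4086, 0.3297, 0.0585]
eef_rot: [-1.489, 0.58, -0.584]
wrist_force: [-0.3, 0.3, 2.3]
width: 0.0852
```

View pics/pre.png

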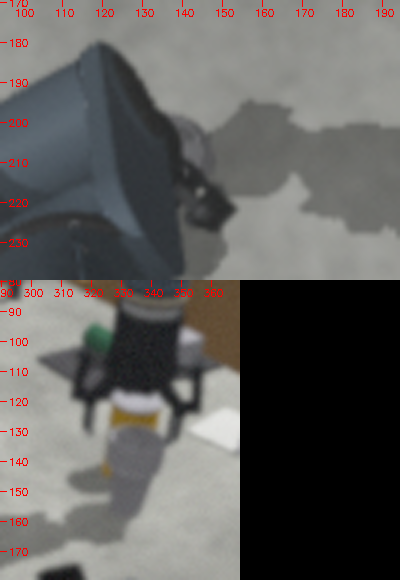

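The scene crop shows both fingers straddling cup_b's collar (about (320,128) and (350,128)), with the paint tin behind them and untouched. The measured TCP is about 7 mm short in y, so I'll correct that and close.

```bash
python3 -m inch '.0025 .007 .001 0 0 0 1;.0025 .007 .001 0 0 0 1;.0025 .007 .001 0 0 0 1;.0025 .007 .001 0 0 0 -1;.0025 .007 .001 0 0 0 -1' 40
python3 -m inch '0 0 0 0 0 0 -1;0 0 0 0 0 0 -1;0 0 0 0 0 0 -1;0 0 0 0 0 0 -1;0 0 0 0 0 0 -1' 40
python3 -m inch '0 0 .01 0 0 0 -1;0 0 .03 0 0 0 -1;0 0 .06 0 0 0 -1;0 0 .1 0 0 0 -1;0 0 .1 0 0 0 -1' 40
python3 -c "
from h import *
from scipy.spatial.transform import Rotation as R
s=read_state();print(R.from_rotvec(s['eef_rot']).as_matrix().round(3),s['tcp_pos'])"
```

```text
time_s: 3.95
tcp_pos: [0.4086, 0.3369, 0.06]
eef_rot: [-1.491, 0.58, -0.581]
wrist_force: [-0.5, -1.0, 6.7]
width: 0.0642
time_s: 4.58
tcp_pos: [0.4086, 0.3369, 0.06]
eef_rot: [-1.491, 0.58, -0.581]
wrist_force: [-0.8, -0.8, 6.6]
width: 0.0641
time_s: 5.2
tcp_pos: [0.4102, 0.3379, 0.1621]
eef_rot: [-1.486, 0.577, -0.584]
wrist_force: [0.4, -0.1, -1.6]
width: 0.0638
[[ 0.737  0.006  0.676]
 [-0.676  0.003  0.737]
 [ 0.002 -1.     0.007]] [0.4101948  0.33788067 0.16210537]
```

```bash
python3 -m inch '.01 -.03 .03 0 0 -.1 -1;.03 -.075 .06 0 0 -.22 -1;.053 -.125 .09 0 0 -.35 -1;.077 -.18 .11 0 0 -.48 -1;.1 -.238 .128 0 0 -.6 -1'
python3 -m inch '.006 -.055 0 0 0 -.12 -1;.012 -.11 0 0 0 -.24 -1;.016 -.165 0 0 0 -.36 -1;.02 -.22 0 0 0 -.48 -1;.02 -.27 0 0 0 -.6 -1'
python3 -m inch '-.025 -.05 0 0 0 -.1 -1;-.05 -.1 0 0 0 -.2 -1;-.07 -.14 0 0 0 -.3 -1;-.085 -.166 0 0 0 -.336 -1;-.089 -.174 0 0 0 -.336 -1'
python3 -m inch '0 0 -.01 0 0 0 -1;0 0 -.03 0 0 0 -1;0 0 -.05 0 0 0 -1;0 0 -.065 0 0 0 -1;0 0 -.07 0 0 0 -1'
python3 - <<'E'
from t import *
from scipy.spatial.transform import Rotation as R
s=read_state();print(R.from_rotvec(s['eef_rot']).as_matrix().round(3),s['tcp_pos'])
A=get_image("top");B=get_image("scene")
pickle.dump((A,B),open("im1.pkl","wb"))
cv2.imwrite("pics/nest.png",np.hstack([tile(B["color"],(100,120,200,250),4.5),tile(A["color"],(310,150,400,240),4)[:360].repeat(1,0) if 0 else cv2.copyMakeBorder(tile(A["color"],(310,150,390,240),4.5),0,180,0,0,0)]))
E
```

```text
time_s: 5.82
tcp_pos: [0.5069, 0.1002, 0.2857]
eef_rot: [-1.308, 1.044, -1.041]
wrist_force: [1.1, -0.3, -2.7]
width: 0.0639
time_s: 6.45
tcp_pos: [0.5262, -0.1698, 0.2844]
eef_rot: [-1.008, 1.484, -1.479]
wrist_force: [0.9, -0.1, -1.9]
width: 0.0639
time_s: 7.08
tcp_pos: [0.4366, -0.3429, 0.2845]
eef_rot: [-0.786, 1.714, -1.707]
wrist_force: [0.6, 1.4, -1.8]
width: 0.0639
time_s: 7.7
tcp_pos: [0.438, -0.3406, 0.2148]
eef_rot: [-0.788, 1.71, -1.705]
wrist_force: [0.5, 0.6, -0.7]
width: 0.0639
[[-0.649 -0.002  0.761]
 [-0.761  0.002 -0.649]
 [-0.001 -1.    -0.003]] [ 0.43804926 -0.34063703  0.21478061]
```

View pics/nest.png

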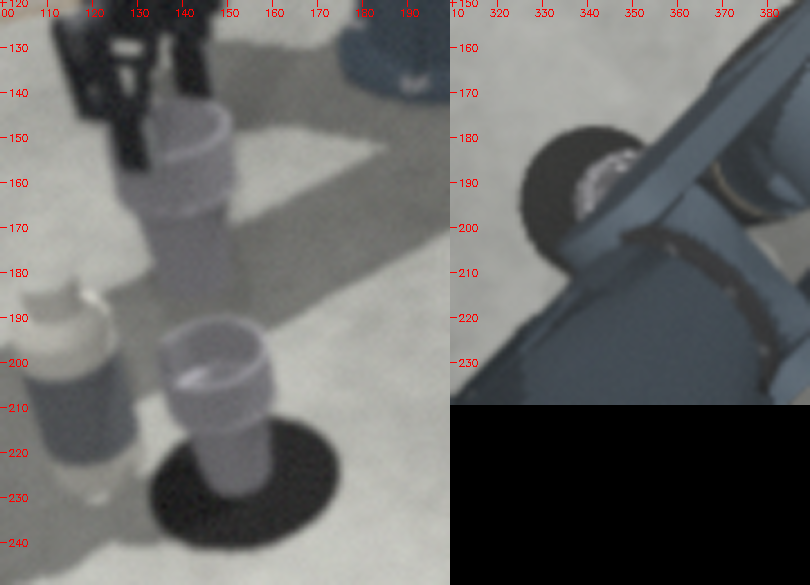

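The crop shows cup_b held upright above cup_a and slightly left. Cup_a is upright on the mat and the spray can is clear. I'll compare silhouette extents with the model.

```bash
python3 - <<'E'
from t import *
np.set_printoptions(precision=1,suppress=True)
A,B=pickle.load(open("im1.pkl","rb")); A0,B0=pickle.load(open("im0.pkl","rb"))
def ext(im,c,r,z):
    t=np.linspace(0,2*np.pi,90); p=np.array([proj(im,[c[0]+r*np.cos(k),c[1]+r*np.sin(k),z]) for k in t])
    return np.r_[p.min(0),p.max(0)]
S=lambda x,y:np.array([100+x/4.5-.5,120+y/4.5-.5])
for c in[(.4393,-.3429),(.4437,-.346)]:
    e=lambda r,z:(ext(B,c,r,z)-[99.5,119.5,99.5,119.5])*4.5
    print("cup_a crop px rim",e(.033,.104),"collarbot",e(.033,.066),"foot",e(.019,.004))
    print(" top im0 crop rim",(ext(A0,c,.033,.104)-[314.5,174.5]*2)*5+[350,0,350,0],"inner",(ext(A0,c,.030,.104)-[314.5,174.5]*2)*5+[350,0,350,0])
c=(.438,-.3406)
for dz in (.0,.):
  e=lambda r,z:(ext(B,c,r,z)-[99.5,119.5,99.5,119.5])*4.5
print("cup_b rim",e(.033,.2548),"collarbot",e(.033,.2168),"foot",e(.019,.1548))
c=(.4457,-.3435);print("mat scene",(ext(B,c,.06,.004)-[99.5,119.5]*2)*4.5,"top",(ext(A0,c,.06,.004)-[314.5,174.5]*2)*5+[350,0,350,0])
E
```

```text
File "<stdin>", line 13
    for dz in (.0,.):
                  ^
SyntaxError: invalid syntax
```

```bash
python3 - <<'E'
from t import *
np.set_printoptions(precision=1,suppress=True)
A,B=pickle.load(open("im1.pkl","rb")); A0,B0=pickle.load(open("im0.pkl","rb"))
def ext(im,c,r,z):
    t=np.linspace(0,2*np.pi,90); p=np.array([proj(im,[c[0]+r*np.cos(k),c[1]+r*np.sin(k),z]) for k in t])
    return np.r_[p.min(0),p.max(0)]
def E(c,r,z): return (ext(B,c,r,z)-[99.5,119.5,99.5,119.5])*4.5
for c in[(.4393,-.3429),(.4437,-.346)]:
    print("cup_a crop px rim",E(c,.033,.104),"collarbot",E(c,.033,.066),"foot",E(c,.019,.004))
    print(" top im0 crop rim",(ext(A0,c,.033,.104)-[314.5,174.5]*2)*5+[350,0,350,0],"inner",(ext(A0,c,.030,.104)-[314.5,174.5]*2)*5+[350,0,350,0])
c=(.438,-.3406)
print("cup_b rim",E(c,.033,.2548),"collarbot",E(c,.033,.2168),"foot",E(c,.019,.1548))
c=(.4457,-.3435);print("mat scene",E(c,.06,.004),"top",(ext(A0,c,.06,.004)-[314.5,174.5]*2)*5+[350,0,350,0])
E
```

```text
cup_a crop px rim [158.  315.3 271.7 387. ] collarbot [170.1 363.1 280.9 435.7] foot [211.4 451.4 272.7 493.7]
 top im0 crop rim [474.   45.5 575.8 148.6] inner [478.6  50.1 571.2 143.9]
cup_a crop px rim [154.9 320.8 269.1 393.2] collarbot [167.1 368.7 278.4 441.9] foot [208.8 457.2 270.3 499.9]
 top im0 crop rim [478.4  38.5 580.2 141.6] inner [483.1  43.2 575.6 136.9]
cup_b rim [108.   97.8 234.4 163.6] collarbot [122.3 156.2 245.2 223.8] foot [169.4 259.4 237.1 299.7]
mat scene [146.6 414.5 341.  549.4] top [403.4  13.2 576.  187.6]
```

```bash
python3 -m inch '.003 -.0005 0 0 0 0 -1;.003 -.0005 -.015 0 0 0 -1;.003 -.0005 -.03 0 0 0 -1;.003 -.0005 -.045 0 0 0 -1;.003 -.0005 -.055 0 0 0 -1'
python3 -m inch '0 0 -.01 0 0 0 -1;0 0 -.02 0 0 0 -1;0 0 -.03 0 0 0 -1;0 0 -.037 0 0 0 -1;0 0 -.037 0 0 0 -1'
```

```text
time_s: 8.43
tcp_pos: [0.4406, -0.3422, 0.1596]
eef_rot: [-0.787, 1.711, -1.707]
wrist_force: [-0.5, 0.8, -2.3]
width: 0.0642
time_s: 9.05
tcp_pos: [0.4409, -0.3424, 0.1236]
eef_rot: [-0.787, 1.71, -1.708]
wrist_force: [0.1, 0.5, -1.6]
width: 0.0637
```

No contact so far, so I'll descend the rest in small steps.

```bash
python3 -m inch '0 0 -.005 0 0 0 -1;0 0 -.01 0 0 0 -1;0 0 -.014 0 0 0 -1;0 0 -.016 0 0 0 -1;0 0 -.016 0 0 0 -1'
python3 -m inch '0 0 -.002 0 0 0 -1;0 0 -.004 0 0 0 -1;0 0 -.006 0 0 0 -1;0 0 -.006 0 0 0 -1;0 0 -.006 0 0 0 -1'
```

```text
time_s: 9.68
tcp_pos: [0.4409, -0.3424, 0.1079]
eef_rot: [-0.787, 1.71, -1.708]
wrist_force: [0.4, 0.5, -2.4]
width: 0.0638
time_s: 10.3
tcp_pos: [0.4401, -0.3417, 0.1028]
eef_rot: [-0.788, 1.711, -1.706]
wrist_force: [-2.8, 2.5, 5.3]
width: 0.0639
```

```bash
python3 -m inch '0 0 -.001 0 0 0 -1;0 0 -.002 0 0 0 -1;0 0 -.002 0 0 0 -1;0 0 -.002 0 0 0 -1;0 0 -.002 0 0 0 -1'
python3 - <<'E'
from t import *
B=get_image("scene"); pickle.dump(B,open("im2.pkl","wb"))
cv2.imwrite("pics/nest2.png",tile(B["color"],(100,140,200,250),5))
E
```

```text
time_s: 10.92
tcp_pos: [0.4399, -0.3416, 0.1024]
eef_rot: [-0.788, 1.711, -1.706]
wrist_force: [-5.0, 4.8, 17.3]
width: 0.064
```

View pics/nest2.png

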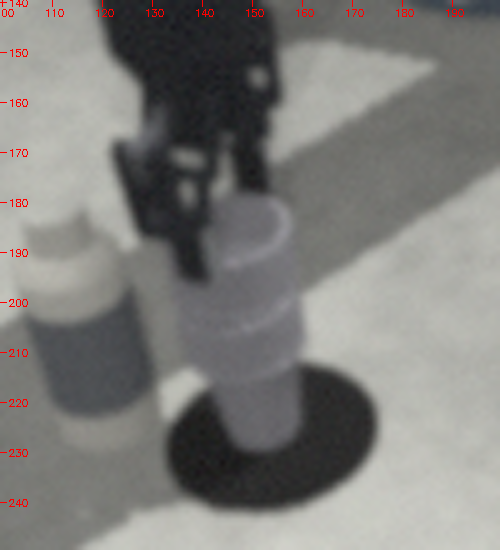

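Cup_b is seated in cup_a: the shoulder is on the rim around (150,204), both are upright, and contact came at the expected height. I'll release and retreat straight up.

```bash
python3 -m inch '0 0 .003 0 0 0 -1;0 0 .003 0 0 0 -.2;0 0 .003 0 0 0 1;0 0 .003 0 0 0 1;0 0 .003 0 0 0 1' 20
python3 -m inch '0 0 .003 0 0 0 1;0 0 .02 0 0 0 1;0 0 .06 0 0 0 1;0 0 .11 0 0 0 1;0 0 .16 0 0 0 1'
python3 -m inch '.03 .05 .01 0 0 0 1;.06 .1 .01 0 0 0 1;.08 .15 .01 0 0 0 1;.09 .2 .01 0 0 0 1;.09 .22 .01 0 0 0 1'
python3 - <<'E'
from t import *
from scipy.spatial.transform import Rotation as R
np.set_printoptions(precision=4,suppress=True)
s=read_state();print(s['joint_pos'],s['tcp_pos'])
R0=R.from_rotvec(s['eef_rot']); th=np.radians(35);w=-.148
n=np.array([-np.sin(th)*np.cos(w),-np.sin(th)*np.sin(w),np.cos(th)])
for sg in(1,-1):
    z=sg*np.array([-np.sin(w),np.cos(w),0]);y=-n
    T=R.from_matrix(np.c_[np.cross(y,z),y,z]); print("rot",(T*R0.inv()).as_rotvec(),n)
A=get_image("top");B=get_image("scene"); pickle.dump((A,B),open("im3.pkl","wb"))
cv2.imwrite("pics/nested.png",np.hstack([tile(A["color"],(315,170,395,230),5),cv2.copyMakeBorder(tile(B["color"],(115,160,195,220),5),0,0,0,0,0)]))
E
```

```text
time_s: 11.6
tcp_pos: [0.4414, -0.343, 0.1031]
eef_rot: [-0.786, 1.708, -1.709]
wrist_force: [-0.2, 0.1, -0.3]
width: 0.0853
time_s: 12.22
tcp_pos: [0.441, -0.3426, 0.2648]
eef_rot: [-0.787, 1.709, -1.709]
wrist_force: [-0.4, -0.2, 0.1]
width: 0.0856
time_s: 12.85
tcp_pos: [0.5313, -0.12, 0.2733]
eef_rot: [-0.789, 1.707, -1.706]
wrist_force: [-0.4, 0.3, -0.9]
width: 0.0855
[-0.4276  0.3408  1.5466  0.0003  1.2544  0.2771] [ 0.5313 -0.12    0.2733]
rot [-0.6922 -0.26    2.0494] [-0.5673  0.0846  0.8192]
rot [ 0.2236 -0.5963 -0.9813] [-0.5673  0.0846  0.8192]
```

View pics/nested.png

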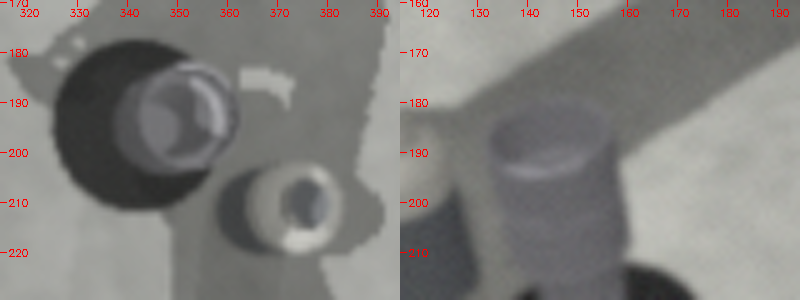

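```bash
python3 -m inch '.002 .004 0 .0335 -.0894 -.147 .3;.004 .008 0 .067 -.179 -.294 .3;.006 .012 0 .1 -.268 -.441 .3;.008 .016 0 .134 -.358 -.588 .3;.01 .02 -.02 .168 -.447 -.736 .3'
python3 -m inch '.002 .004 -.02 .028 -.0745 -.1225 .3;.004 .008 -.05 .056 -.149 -.245 .3;.006 .012 -.08 .056 -.149 -.245 .3;.01 .018 -.1 .056 -.149 -.245 .3;.01 .018 -.11 .056 -.149 -.245 .3'
python3 - <<'E'
from t import *
from scipy.spatial.transform import Rotation as R
np.set_printoptions(precision=4,suppress=True)
a,b=pickle.load(open("im3.pkl","rb"))
print("cup_b rim",onz(a,351.5,193,.142),onz(b,144.6,187.1,.142),tri(ray(a,351.5,193),ray(b,144.6,187.1)))
s=read_state();R0=R.from_rotvec(s['eef_rot']);M=R0.as_matrix();print(s['tcp_pos'],s['joint_pos'],s["width"]);print(M)
th=np.radians(35);w=-.148
n=np.array([-np.sin(th)*np.cos(w),-np.sin(th)*np.sin(w),np.cos(th)]);z=-np.array([-np.sin(w),np.cos(w),0]);y=-n
print("left rot",(R.from_matrix(np.c_[np.cross(y,z),y,z])*R0.inv()).as_rotvec())
L=np.array([.606,-.0905,.055]); print("to pre",L+.096*n-s["tcp_pos"],"to grasp",L+.016*n-s["tcp_pos"])
A=get_image("top");B=get_image("scene"); pickle.dump((A,B),open("im4.pkl","wb"))
cv2.imwrite("pics/lidpre.png",np.hstack([tile(A["color"],(230,110,310,190),5),tile(B["color"],(220,150,300,230),5)]))
E
```

```text
time_s: 13.58
tcp_pos: [0.5423, -0.1061, 0.2552]
eef_rot: [0.361, 1.879, -1.955]
wrist_force: [1.2, 1.3, 0.4]
width: 0.0554
time_s: 14.2
tcp_pos: [0.5556, -0.0855, 0.1601]
eef_rot: [0.752, 1.875, -1.942]
wrist_force: [1.0, 0.1, 1.0]
width: 0.0558
cup_b rim [ 0.4389 -0.3398  0.142 ] [ 0.4434 -0.3448  0.142 ] [ 0.4387 -0.3424  0.1378]
[ 0.5556 -0.0855  0.1601] [-0.4694  0.4109  2.1467  1.6282  0.1989 -0.3243] 0.05579621196900531
[[-0.8029  0.5797 -0.1387]
 [ 0.1184 -0.0728 -0.9903]
 [-0.5842 -0.8115 -0.0102]]
left rot [-0.0082  0.0144 -0.0088]
to pre [-0.0041  0.0031 -0.0264] to grasp [ 0.0413 -0.0036 -0.092 ]
```

View pics/lidpre.png

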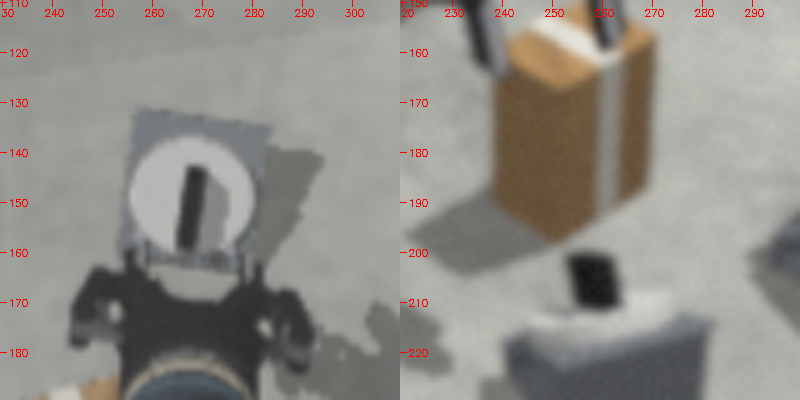

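The two fingertips straddle the bar's axis within about 3 mm (tip midline at tile x≈193, bar end at ≈187), which agrees with the computed correction. I'll move in along the lid normal.

```bash
python3 -m inch '-.002 .0015 -.013 -.004 .007 -.004 .3;-.004 .003 -.026 -.008 .014 -.009 .3;-.004 .003 -.026 -.008 .014 -.009 .3;.007 .0015 -.042 -.008 .014 -.009 .3;.0185 0 -.0585 -.008 .014 -.009 .3'
python3 - <<'E'
from h import *
s=read_state()
np.set_printoptions(precision=4,suppress=True)
L=np.array([.606,-.0905,.055]);n=np.array([-.5673,.0846,.8192])
print(s["joint_pos"],"to grasp",L+.016*n-s["tcp_pos"])
E
```

```text
time_s: 14.92
tcp_pos: [0.5753, -0.0843, 0.1033]
eef_rot: [0.748, 1.874, -1.959]
wrist_force: [0.9, -0.9, 0.7]
width: 0.0553
[-0.4318  0.563   2.1362  2.3106  0.2236 -0.9872] to grasp [ 0.0216 -0.0048 -0.0351]
```

```bash
python3 -m inch '.005 -.001 -.009 0 0 0 .3;.01 -.002 -.018 0 0 0 .3;.015 -.0035 -.026 0 0 0 .3;.02 -.0045 -.033 0 0 0 .3;.021 -.0045 -.035 0 0 0 .3'
python3 - <<'E'
from t import *
from scipy.spatial.transform import Rotation as R
np.set_printoptions(precision=4,suppress=True)
s=read_state();M=R.from_rotvec(s['eef_rot']).as_matrix();print(s['tcp_pos'],s['joint_pos'],s["wrist_force"]);print(M)
A=get_image("top");B=get_image("scene"); pickle.dump((A,B),open("im5.pkl","wb"))
cv2.imwrite("pics/lidgr.png",np.hstack([tile(A["color"],(230,110,310,190),5),tile(B["color"],(220,150,300,230),5)]))
E
```

```text
time_s: 15.55
tcp_pos: [0.5955, -0.0881, 0.067]
eef_rot: [0.747, 1.876, -1.96]
wrist_force: [-0.0, 0.9, -0.4]
width: 0.0555
[ 0.5955 -0.0881  0.067 ] [-0.4191  0.6597  2.1     2.4947  0.263  -1.165 ] [-0.031   0.9008 -0.4038]
[[-0.8099  0.5683 -0.1454]
 [ 0.1203 -0.0816 -0.9894]
 [-0.5741 -0.8188 -0.0023]]
```

View pics/lidgr.png

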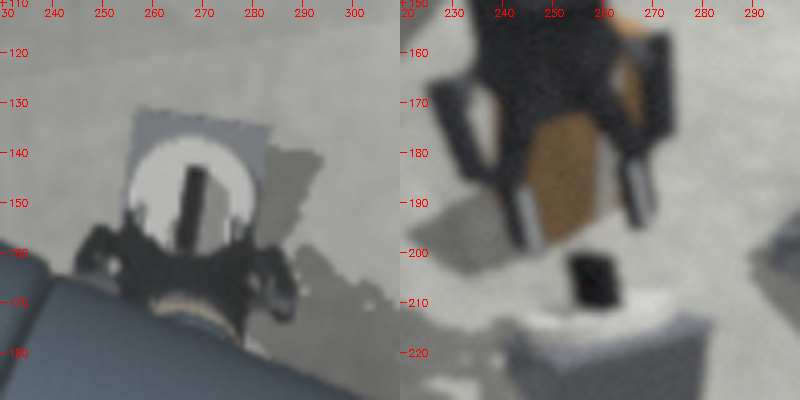

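```bash
python3 - <<'E'
from t import *
from scipy.spatial.transform import Rotation as R
np.set_printoptions(precision=1,suppress=True)
A,B=pickle.load(open("im5.pkl","rb"))
p=np.array([.5955,-.0881,.067]);y=np.array([.568,-.082,-.819]);z=np.array([-.145,-.989,-.002])
for k in(-.028,.028):
    q=p+k*z-.005*y
    print("tip",(proj(A,q)-[229.5,109.5])*5,(proj(B,q)-[219.5,149.5])*5+[400,0])
n=-y;x=np.array([.81,-.12,.574])
for L in([.606,-.0905,.055],[.603,-.0913,.055],[.609,-.09,.055]):
    for h,s in((.042,.025),(.042,-.025),(.012,0)):
        q=np.array(L)+h*n+s*x; print(h,s,(proj(A,q)-[229.5,109.5])*5,(proj(B,q)-[219.5,149.5])*5+[400,0])
E
```

```text
tip [148.1 197.9] [645.4 281.9]
tip [233.  208.2] [550.3 307.2]
0.042 0.025 [196.2 178.3] [606. 260.]
0.042 -0.025 [186.7 248.6] [574.8 254.7]
0.012 0 [192.5 195. ] [601.4 311.2]
0.042 0.025 [197.6 182.9] [601.7 257.3]
0.042 -0.025 [188.1 253.1] [570.7 252.1]
0.012 0 [193.9 199.5] [597.2 308.5]
0.042 0.025 [195.3 173.7] [609.8 262.9]
0.042 -0.025 [185.8 244. ] [578.4 257.4]
0.012 0 [191.6 190.6] [605.1 314.1]
```

```bash
python3 - <<'E'
from t import *
np.set_printoptions(precision=4,suppress=True)
A,B=pickle.load(open("im5.pkl","rb"))
p=np.array([.5955,-.0881,.067]);y=np.array([.568,-.082,-.819]);z=np.array([-.145,-.989,-.002]);x=np.cross(y,z)
for t,s in(((237,211),(535,250)),((140,203),(640,228))):
    r=[ray(A,229.5+t[0]/5,109.5+t[1]/5),ray(B,219.5+(s[0]-400)/5,149.5+s[1]/5)]
    q=tri(*r); print(q,[np.linalg.norm(np.cross(q-o,d)) for o,d in r],"tool xyz",(q-p)@x,(q-p)@y,(q-p)@z)
B2=pickle.load(open("im2.pkl","rb"))
pc=np.array([.4399,-.3416,.1024]);j=np.array([.761,-.649,0])
for k in(-.033,.033):
  for sb in (0,.007,.02): print("nest tip",k,sb,(proj(B2,pc+k*j+[0,0,sb])-[99.5,139.5])*5)
E
```

```text
[ 0.5793 -0.1172  0.1051] [np.float64(0.0021280768252556217), np.float64(0.002128076825255672)] tool xyz -0.012170994132558462 -0.038009888276048565 0.031072708013758766
[ 0.5866 -0.0557  0.1003] [np.float64(0.002323787406667001), np.float64(0.0023237874066670858)] tool xyz -0.008056611804795631 -0.035009164060401804 -0.030772903364467957
nest tip -0.033 0 [266.0461 253.1213]
nest tip -0.033 0.007 [264.0058 243.0538]
nest tip -0.033 0.02 [260.1747 224.1133]
nest tip 0.033 0 [217.0819 331.4028]
nest tip 0.033 0.007 [214.6736 321.1526]
nest tip 0.033 0.02 [210.1479 301.851 ]
```

```bash
python3 - <<'E'
from t import *
A,B=pickle.load(open("im5.pkl","rb"));A0,B0=pickle.load(open("im0.pkl","rb"))
for n,P,Q,(x0,y0,x1,y1) in(("scene",B,B0,(240,180,276,222)),("top",A,A0,(252,140,284,166))):
    d=cv2.absdiff(P["color"],Q["color"]).max(2)
    print(n,x0,x1)
    for r in range(y0,y1): print(r,"".join(" .:+#@"[min(5,v//12)] for v in d[r,x0:x1]))
E
```

```text
scene 240 276
180 #@@##+.               .+#@##+:.     
181 +####:.                :+#+++.      
182 ####+:                 :++:::.      
183 #####:                .++:+#:.      
184 ###++:                .:#:#@+.      
185 ####:.                 :+:#@+..     
186 ###+:                  .+++@+::     
187 ##+::::                .:+:+::+     
188 ##+:##+.                :#:.:##:    
189 +#++@@+.                +@@++@@:    
190 +#+:@@#:                +@@@#@@+    
191 :+#:@@@:.               +@@@##@:    
192 :+#:+@@+                :@@@@##:   .
193 .+#+:@@+.               :@@@@+:.    
194 .+##.#@#.               .#@@@+.     
195 .+#@::##.                +@@#:      
196  :##: ++.                ..:.       
197  .+#+ ::.                           
198  .:#+..:.                           
199   .::....                           
200     .                               
201                                     
202                                  .  
203                                     
204                                     
205                                     
206     .           
[... 909 characters left out ...]
7                                 
148                                 
149                                 
150      .:                         
151     .+#.                        
152    +###.                        
153   .#@##                 :+.     
154   .##+#     ::          @@:     
155 . :@@@#     +:          @@#:.   
156 @##@@@@    .+:          @+:::   
157 @@@@@@@##. .+:         .@..++   
158 @@@@@@@#@#.:+:        ::@:+@+   
159 @@@@@@@@@@+++:..     .@@@#@@+..:
160 @@#@####@@@##+::.    :#@@#@@####
161 @@@@######@###++++::::+#@##@####
162 .:@@@@@@#@####++#@##+:+#@@@@@##@
163  .@@@@@@@@@@@@@@@@@##+##@@@@@##@
164 :#@@@@@@@@@@@@@@@@@@@@@@@@@@@#@@
165 @@@@@@@@@@@@@@@@@@@@@@@@@@@@##@@
```

The difference images put the visible fingertips about 35 mm behind the reported TCP, still above the bar. I'll advance along the tool axis in small steps, watching the force.

```bash
python3 -m inch '.0011 -.0002 -.0016 0 0 0 .3;.0023 -.0004 -.0033 0 0 0 .3;.0034 -.0005 -.0049 0 0 0 .3;.0045 -.0007 -.0065 0 0 0 .3;.0045 -.0007 -.0065 0 0 0 .3' 
cat > d.py <<'E'
from t import *
B=get_image("scene");A0,B0=pickle.load(open("im0.pkl","rb"));s=read_state()
print(s["tcp_pos"],s["wrist_force"])
d=cv2.absdiff(B["color"],B0["color"]).max(2)
for r in range(185,222): print(r,"".join(" .:+#@"[min(5,v//12)] for v in d[r,240:280]))
E
python3 d.py
```

```text
time_s: 16.27
tcp_pos: [0.5995, -0.0884, 0.0604]
eef_rot: [0.746, 1.877, -1.961]
wrist_force: [-0.2, 0.9, -0.2]
width: 0.0556
[ 0.59943937 -0.0884221   0.0604563 ] [ 0.6932918  -0.19890357 -0.46277555]
185 ####++.                .:::#::.         
186 #####:.                .:++@+::       ..
187 ####+:                  ++:+::+.        
188 ####+:                  :#+.:##:        
189 ###+:.                  +@@#+#@:        
190 ###+:::.                #@@@#@@:        
191 +@#:+@#:                +@@@##@+        
192 :+@++@@+                :@@@##@#.      .
193 .+#++@@+.               :@@@@#@#:       
194 .+##.#@#.               .@@@@###.       
195 .+##::##.               .#@@@#+:      . 
196  :##:.++.                :@@@#:.        
197  :#@+ ::.                :@@@#:         
198  .+@+..:.                .+@@+.         
199   +##:.:.                 ....          
200  .:##+ .                                
201   .+##+...                           .  
202    :###+:.                        .     
203     ::++:.        .                 ..  
204  .   ....       .                       
205                                    . .  
206                               .  .      
207                   .                     
208                                      .  
209                           ..            
210                                         
211                                         
212                                         
213    .                  .                 
214 .:::.                  .                
215 ++#+:                 .                 
216 #+++:         .                .        
217 +:...                                   
218 +.                                      
219 :.                                      
220 +.                                      
221 :.
```

```bash
python3 -m inch '.0014 -.0002 -.002 0 0 0 .3;.0028 -.0004 -.004 0 0 0 .3;.0043 -.0006 -.0061 0 0 0 .3;.0057 -.0008 -.0082 0 0 0 .3;.0057 -.0008 -.0082 0 0 0 .3' 
python3 d.py
```

```text
time_s: 16.95
tcp_pos: [0.6052, -0.0892, 0.0521]
eef_rot: [0.746, 1.877, -1.961]
wrist_force: [0.2, -0.5, -0.9]
width: 0.0557
[ 0.60512811 -0.08921581  0.05220503] [-0.52313665  0.11912859 -0.30550084]
185 .+#@#@#+.             .:+###@@@@@+.     
186 .+#@@@#:               .:##@@@@@+      .
187 .+#@##+:                .+@#@@@+.       
188 :#####:.                .+@@@@@+    .   
189 +#####+.                :@@@#@@+        
190 #####+:.                +@@@#@@+        
191 #####+:                 +@@@##@+        
192 #####+.                 :@@@@@@#:      .
193 ##@##:..                :@@@@#@@:       
194 +#@#+.:+.               .@@@@#@@:       
195 .+@@+.#+.               .#@@@#@@:       
196  :##+.++.               .+@@@##@+    .  
197  .#@+ ::.                :@@@##@+.      
198  .+@#..:.                .@@@@##+.      
199   :##:...                .#@@@+::       
200   :##+ .                 .+@@@+:        
201  .:@@@+...                :#@@+.        
202   :@@@@+:.                .:++:         
203   :@@@@#::                              
204   .#@@@#+:.                             
205    :@@@#+:.                        .    
206     .###::.                             
207      .::::                           . .
208        .          .     ..           .  
209                        ...              
210                                         
211                                         
212                                  .      
213                  .  .       ..          
214    .             .  .  .                
215   .::.                      .           
216  .::..                                  
217 ..:..         .      .                  
218 :..                                     
219 :.                                      
220 +.                                      
221 +.
```

```bash
python3 -m inch '.0014 -.0002 -.002 0 0 0 .3;.0028 -.0004 -.004 0 0 0 .3;.0028 -.0004 -.004 0 0 0 .3;.0028 -.0004 -.004 0 0 0 -.4;.0028 -.0004 -.004 0 0 0 -.5' 30
python3 -m inch '0 0 0 0 0 0 -1;0 0 0 0 0 0 -1;0 0 0 0 0 0 -1;0 0 0 0 0 0 -1;0 0 0 0 0 0 -1' 50
python3 -c "
from h import *
s=read_state();print(s['joint_pos'],s['ft_torque'],s['wrist_force'])"
```

```text
time_s: 17.62
tcp_pos: [0.6079, -0.0896, 0.0484]
eef_rot: [0.746, 1.876, -1.961]
wrist_force: [0.2, 0.2, -0.8]
width: 0.0214
time_s: 18.25
tcp_pos: [0.6081, -0.0899, 0.0487]
eef_rot: [0.747, 1.876, -1.961]
wrist_force: [-2.1, -1.4, 4.8]
width: 0.0131
[-0.41047227  0.7069982   2.07335841  2.55649583  0.27793821 -1.22031475] [-0.58120429  0.25213937 -0.42112088] [-2.122152   -1.42903041  4.81603777]
```

The fingers stopped at 13 mm, so they're on the bar. I'll lift along the normal.

```bash
python3 -m inch '-.0028 .0004 .004 0 0 0 -1;-.0085 .0013 .0123 0 0 0 -1;-.0142 .002 .0205 0 0 0 -1;-.0227 .0034 .033 0 0 0 -1;-.034 .005 .049 0 0 0 -1'
python3 -m inch '0 0 .02 0 0 0 -1;0 0 .05 0 0 0 -1;0 0 .09 0 0 0 -1;0 0 .13 0 0 0 -1;0 0 .15 0 0 0 -1'
python3 - <<'E'
from h import *
from scipy.spatial.transform import Rotation as R
np.set_printoptions(precision=4,suppress=True)
s=read_state();R0=R.from_rotvec(s['eef_rot']);M=R0.as_matrix();print(s['joint_pos'],s['wrist_force'],s['width']);print(M)
z=M[:,2].copy();z[2]=0;z/=np.linalg.norm(z);y=np.array([0,0,-1.])
print("rot to level",(R.from_matrix(np.c_[np.cross(y,z),y,z])*R0.inv()).as_rotvec())
E
```

```text
time_s: 18.88
tcp_pos: [0.5726, -0.0841, 0.0975]
eef_rot: [0.744, 1.878, -1.961]
wrist_force: [0.1, 0.0, -0.5]
width: 0.013
time_s: 19.5
tcp_pos: [0.5822, -0.0704, 0.1938]
eef_rot: [0.742, 1.899, -1.902]
wrist_force: [0.2, 1.0, -1.9]
width: 0.0131
[-0.4307  0.3571  2.0596  1.0351  0.2463  0.3118] [ 0.1539  0.9856 -1.9082] 0.01306363519256955
[[-0.801   0.5873 -0.116 ]
 [ 0.115  -0.0391 -0.9926]
 [-0.5875 -0.8084 -0.0362]]
rot to level [0.0381 0.6281 0.0114]
```

```bash
python3 -m inch '0 0 .02 .006 .1 .002 -1;0 0 .04 .013 .21 .004 -1;0 0 .06 .02 .32 .006 -1;-.005 0 .08 .028 .45 .008 -1;-.01 0 .09 .034 .57 .01 -1'
python3 - <<'E'
from h import *
from scipy.spatial.transform import Rotation as R
np.set_printoptions(precision=4,suppress=True)
s=read_state();R0=R.from_rotvec(s['eef_rot']);M=R0.as_matrix();print(s['joint_pos'],s['wrist_force'],s['width']);print(M)
z=M[:,2].copy();z[2]=0;z/=np.linalg.norm(z);y=np.array([0,0,-1.])
print("rot to level",(R.from_matrix(np.c_[np.cross(y,z),y,z])*R0.inv()).as_rotvec())
E
```

```text
time_s: 20.12
tcp_pos: [0.5723, -0.0718, 0.2863]
eef_rot: [-0.193, -2.18, 2.192]
wrist_force: [1.5, 0.2, -1.8]
width: 0.013
[-0.3241  0.3491  1.497   0.0105  1.239   1.3629] [ 1.5121  0.2091 -1.7645] 0.012972781588303514
[[-0.9913  0.0566 -0.1192]
 [ 0.1189 -0.0086 -0.9929]
 [-0.0572 -0.9984  0.0018]]
rot to level [ 0.0086  0.0567 -0.0001]
```

```bash
python3 -m inch '-.02 -.04 0 .005 .03 0 -1;-.046 -.092 0 .009 .057 0 -1;-.073 -.146 -.01 .009 .057 0 -1;-.1 -.2 -.02 .009 .057 0 -1;-.12 -.24 -.03 .009 .057 0 -1'
python3 -m inch '-.01 -.02 -.01 0 0 0 -1;-.015 -.03 -.02 0 0 0 -1;-.015 -.03 -.03 0 0 0 -1;-.015 -.03 -.04 0 0 0 -1;-.015 -.03 -.04 0 0 0 -1'
python3 - <<'E'
from t import *
from scipy.spatial.transform import Rotation as R
np.set_printoptions(precision=4,suppress=True)
s=read_state();R0=R.from_rotvec(s['eef_rot']);M=R0.as_matrix();print(s['tcp_pos'],s['wrist_force'],s['width']);print(M)
A=get_image("top");B=get_image("scene"); pickle.dump((A,B),open("im6.pkl","wb"))
cv2.imwrite("pics/lidover.png",np.hstack([tile(B["color"],(105,140,185,220),6),tile(A["color"],(320,160,370,240),6)]))
E
```

```text
time_s: 20.75
tcp_pos: [0.4513, -0.3125, 0.2531]
eef_rot: [-0.131, -2.164, 2.156]
wrist_force: [0.2, -0.3, -1.4]
width: 0.0129
time_s: 21.38
tcp_pos: [0.4387, -0.3397, 0.2126]
eef_rot: [-0.128, -2.168, 2.156]
wrist_force: [-1.1, 0.8, -0.5]
width: 0.0129
[ 0.4387 -0.3397  0.2126] [-1.1234  0.8084 -0.4978] 0.012894128951662892
[[-0.9932  0.0018 -0.1161]
 [ 0.1161  0.0057 -0.9932]
 [-0.0011 -1.     -0.0058]]
```

View pics/lidover.png

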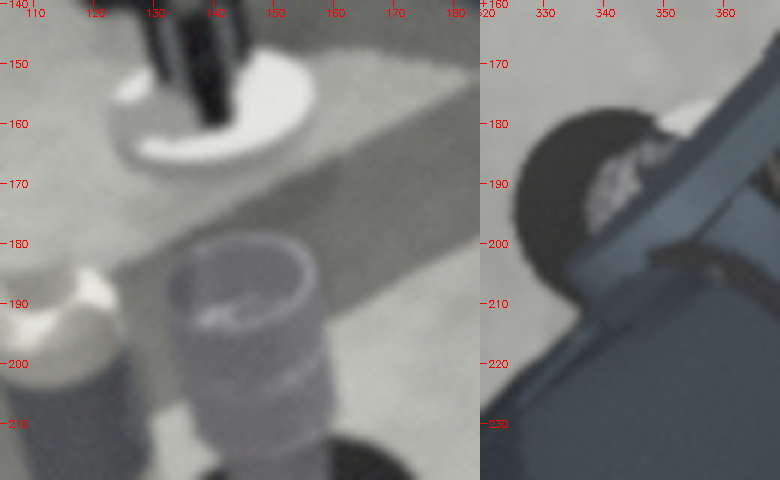

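The lid is held about level over the cup. In tile pixels its disc spans x 107–314, with top edge 47 and white bottom about 160. The cup rim spans x 167–317, y 231–332.

```bash
python3 - <<'E'
from t import *
np.set_printoptions(precision=1,suppress=True)
A,B=pickle.load(open("im6.pkl","rb"))
def E(im,c,r,z,o):
    p=np.array([proj(im,[c[0]+r*np.cos(k),c[1]+r*np.sin(k),z]) for k in np.linspace(0,6.29,180)])
    return (np.r_[p.min(0),p.max(0)]-[o[0]-.5,o[1]-.5]*2)*6
for c in((.439,-.3425),(.441,-.3425),(.439,-.3445)): print("cup rim",c,E(B,c,.033,.142,(105,140)),E(A,c,.033,.142,(320,160)))
for dz in(.0063,.0,.012):
    c=(.4387+.0019*.99,-.3397-.0002); z=.2126+dz
    print("lid",dz,"top",E(B,c,.041,z+.012,(105,140)),"bot",E(B,c,.041,z,(105,140)))
d=proj(B,[.44,-.34,.22]);print("px per mm x,y:",(proj(B,[.441,-.34,.22])-d)*6,(proj(B,[.44,-.339,.22])-d)*6)
# sub-pixel ellipse edges of lid: bright mask vs column
g=cv2.cvtColor(B["color"],6); print("row 155",g[155,118:166]); print("row 158",g[158,118:166]); print("col 150",g[142:175,150]); print("col 146",g[142:175,146]);print("col 130",g[142:175,130])
E
```

```text
cup rim (0.439, -0.3425) [164.5 232.7 320.1 326.9] [134.1 137.1 259.7 264.5]
cup rim (0.441, -0.3425) [165.8 235.  321.6 329.5] [133.9 133.2 259.5 260.6]
cup rim (0.439, -0.3445) [159.9 234.  315.7 328.4] [137.9 137.  263.5 264.4]
lid 0.0063 top [109.1  52.1 315.2 163.5] bot [115.2  76.2 319.6 188.6]
lid 0.0 top [112.4  64.8 317.5 176.7] bot [118.4  88.8 321.8 201.6]
lid 0.012 top [106.2  40.5 313.2 151.5] bot [112.4  64.8 317.5 176.7]
px per mm x,y: [0.7 1.2] [ 2.4 -0.7]
row 155 [171 173 172 173 176 181 196 215 219 218 208 187 161 143 132 126 120 108
  84  57  31  21  31  39  69 124 180 215 223 226 227 228 228 228 228 229
 228 224 212 188 170 166 165 164 167 170 169 168]
row 158 [178 175 176 172 169 159 156 155 155 154 152 154 149 152 151 151 150 148
 137 111  73  39  27  32  56 109 167 213 225 229 228 229 229 229 227 227
 223 211 184 170 168 170 173 175 175 173 172 171]
col 150 [ 96  95  93  93  93 115 151 200 223 228 228 227 228 228 227 228 229 229
 228 223 213 180 153 141 142 143 146 144 132 115 104  99  98]
col 146 [ 82  75  76  70  64  71 100 119 150 184 209 216 220 223 225 226 225 227
 228 228 226 221 201 163 141 135 139 148 151 150 135 117 103]
col 130 [ 44  47  49  45  52  50  60  72  93 126 147 155 160 161 155 154 149 153
 152 155 172 201 216 205 170 143 139 150 161 167 163 162 160]
```

```bash
python3 -m inch '-.001 -.0025 -.005 0 0 0 -1;-.001 -.0025 -.02 0 0 0 -1;-.001 -.0025 -.04 0 0 0 -1;-.001 -.0025 -.055 0 0 0 -1;-.001 -.0025 -.06 0 0 0 -1'
python3 -m inch '0 0 -.003 0 0 0 -1;0 0 -.006 0 0 0 -1;0 0 -.01 0 0 0 -1;0 0 -.014 0 0 0 -1;0 0 -.014 0 0 0 -1'
```

```text
time_s: 22.1
tcp_pos: [0.4371, -0.3432, 0.1521]
eef_rot: [-0.129, -2.167, 2.155]
wrist_force: [0.1, -0.7, -0.6]
width: 0.0131
time_s: 22.72
tcp_pos: [0.4376, -0.3436, 0.1393]
eef_rot: [-0.131, -2.167, 2.157]
wrist_force: [-0.4, -0.1, -0.6]
width: 0.0131
```

```bash
python3 -m inch '0 .001 -.002 0 0 0 -1;0 .001 -.004 0 0 0 -1;0 .001 -.006 0 0 0 -1;0 .001 -.008 0 0 0 -1;0 .001 -.008 0 0 0 -1'
python3 -m inch '0 0 -.001 0 0 0 -1;0 0 -.002 0 0 0 -1;0 0 -.003 0 0 0 -1;0 0 -.004 0 0 0 -1;0 0 -.004 0 0 0 -1'
```

```text
time_s: 23.35
tcp_pos: [0.4377, -0.3427, 0.1314]
eef_rot: [-0.131, -2.166, 2.157]
wrist_force: [0.7, 0.0, -0.5]
width: 0.0126
time_s: 23.98
tcp_pos: [0.4377, -0.3428, 0.1275]
eef_rot: [-0.131, -2.166, 2.158]
wrist_force: [0.9, 0.5, -1.6]
width: 0.0131
```

```bash
python3 -m inch '0 0 -.0005 0 0 0 -1;0 0 -.001 0 0 0 -1;0 0 -.0015 0 0 0 -1;0 0 -.002 0 0 0 -1;0 0 -.002 0 0 0 -1'
python3 -m inch '0 0 -.0005 0 0 0 -1;0 0 -.001 0 0 0 -1;0 0 -.0015 0 0 0 -1;0 0 -.002 0 0 0 -1;0 0 -.002 0 0 0 -1'
```

```text
time_s: 24.6
tcp_pos: [0.4379, -0.3429, 0.1268]
eef_rot: [-0.131, -2.166, 2.159]
wrist_force: [-2.1, 1.1, 6.1]
width: 0.0132
time_s: 25.22
tcp_pos: [0.4381, -0.3432, 0.1267]
eef_rot: [-0.132, -2.165, 2.16]
wrist_force: [-2.2, 3.0, 18.1]
width: 0.013
```

Contact came at the predicted seated height. I'll unload, open and retreat.

```bash
python3 -m inch '0 0 .003 0 0 0 -1;0 0 .003 0 0 0 -1;0 0 .003 0 0 0 -.5;0 0 .003 0 0 0 0;0 0 .003 0 0 0 0' 20
python3 -m inch '0 0 .003 0 0 0 0;0 0 .02 0 0 0 0;0 0 .05 0 0 0 0;0 0 .1 0 0 0 0;0 0 .15 0 0 0 0'
python3 -m inch '.03 .05 .01 0 0 0 0;.06 .1 .01 0 0 0 0;.08 .15 .01 0 0 0 0;.09 .2 .01 0 0 0 0;.09 .22 .01 0 0 0 0'
python3 - <<'E'
from t import *
A=get_image("top");B=get_image("scene"); pickle.dump((A,B),open("im7.pkl","wb"))
cv2.imwrite("pics/final.png",np.hstack([tile(B["color"],(95,160,175,250),5),tile(A["color"],(315,150,395,240),5)]))
_,B0=pickle.load(open("im0.pkl","rb"))
def E(im,c,r,z,o):
    p=np.array([proj(im,[c[0]+r*np.cos(k),c[1]+r*np.sin(k),z]) for k in np.linspace(0,6.29,180)])
    return ((np.r_[p.min(0),p.max(0)]-[o[0]-.5,o[1]-.5]*2)*5).round(1)
c=(.4395,-.343)
for n,r,z in(("disc",.041,.146),("skirt",.041,.134),("rim a",.033,.104)): print(n,E(B,c,r,z,(95,160)),E(A,c,r,z,(315,150)))
E
```

```text
time_s: 25.85
tcp_pos: [0.4377, -0.3428, 0.1263]
eef_rot: [-0.131, -2.167, 2.157]
wrist_force: [-0.1, 1.1, 0.2]
width: 0.0425
time_s: 26.48
tcp_pos: [0.4375, -0.3426, 0.278]
eef_rot: [-0.131, -2.167, 2.157]
wrist_force: [0.3, -0.4, -0.1]
width: 0.043
time_s: 27.1
tcp_pos: [0.5279, -0.1201, 0.2867]
eef_rot: [-0.128, -2.168, 2.159]
wrist_force: [-0.0, -0.5, -0.0]
width: 0.0426
disc [168.9  79.7 330.7 177.2] [126.2 149.8 256.6 282.1]
skirt [173.6  97.7 334.  195.7] [121.9 152.1 251.2 283.2]
rim a [200.4 150.6 326.8 230.3] [124.1 170.1 225.9 273.3]
```

View pics/final.png

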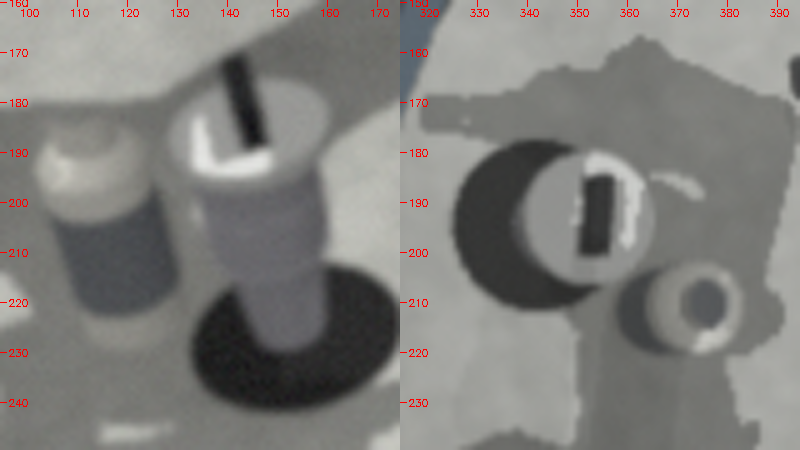

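The final view shows the lid level on the stack. Its disc spans x 168–331, y 77–178 against the predicted 169–331, 80–177, and the spray can hasn't moved. I'll hand in.

```bash
python3 -c "
from station import job_done
print(job_done())"
```

```text
the job is handed in; nothing more can be done
None
```

The bench tin is nested in the tin on the mat and the larger lid is on top. I handed the job in at about 27 s of the 58 s allowed; no verdict was reported.

- **Nesting:** The bench tin met the lower rim with the tool about 43 mm above its bench grasp height, against 42 mm expected (38 mm nesting plus the 4 mm mat). After release the cameras put it within about 2 mm of where I planned.
- **Lid:** It touched down within 1 mm of the predicted height. In the last pictures the disc's outline matches a level lid centred on the tin to within about 2 mm.
- **Bystanders:** The spray can looks unmoved in the final views. I did not re-measure the small lid, paint tin or carton at the end. The wrist force never went above about 18 N, and those peaks came only when I pressed each piece home.
- **Disagreements:**
  - The visible fingertips were about 30–35 mm behind the reported tool point, not at it. I corrected the lid grasp by camera. The tin was therefore gripped only near the top of its collar, but it held.
  - The two cameras differed by up to about 5 mm on the stack position, so I went by the combined view and the gripper's own centring.

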